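Check the pin-engagement travel of a lever-operated board test jig

ROBOT

A 6-joint arm with a two-finger parallel gripper is mounted at the origin on the work surface. World frame = base frame: x ahead of the robot, y to its left, z up, the work surface at z = 0. Lengths are in m, angles in rad, forces in N, time in s.
With the tool pointing down it reaches from about 0.35 to 0.975 m from the base axis. Payload 4.9 kg.
Tool frame: the origin (TCP) lies at the very end of the fingers, on their centre line; the grasp point (between the pads) lies 19 mm behind it; z points along the fingers, y is the line along which they close (so a half turn about z gives the same grasp; the last joint's range is limited). The gripper opens to 85 mm and grips with 20 to 120 N. Pads are 22 mm wide; open, the fingers measure 114 mm over their backs; the gripper's body (76 mm by 85 mm) begins 54 mm behind the grasp point. The pads swing forward as they close: fully open they stand 13 mm farther back than shut.
Start: joints at [-1.466, 0.053, 1.613, -0, 1.476, -0.119], TCP at [0.139, -0.609, 0.207] pointing down, gripper open.
Joint ranges: [-3.01, 3.01], [-1.01, 2.22], [0.06, 2.58], [-1.02, 4.17], [0.09, 2.62], [-3.14, 3.14]. Speed limits (rad/s): [2.57, 2.57, 3.14, 3.14, 3.14, 3.14].

INTERFACE

Orientations are given as a unit quaternion [w, x, y, z].
In Python, from plant import state, optics, ticket, nets gives the robot as it stands. The module is installed in compiled form; this text tells all that it offers.
- The arm moves only by the shell command python3 -m inch 'ROWS' [OPENING]. ROWS is JSON, a list of rows, each an object of numbers: "dx", "dy", "dz": the shift along the tool's x, y, z as a fraction of full scale; "rx", "ry", "rz": the turn, a rotation vector about the tool's x, y, z as a fraction of full scale. In form: [{"dx": .., "dy": .., "dz": .., "rx": .., "ry": .., "rz": ..}, ...]. A call has 1 to 5 rows; each row is the pose to reach, as a shift and turn from the pose commanded when the call began, along the tool's axes at that moment; what a row does not reach only later rows make up. Full scale, the value 1, is 0.8 m for a shift and 1.5 rad for a turn. A row lasts 1/10 s, in which the tool goes at most 50 mm and 8.59 degrees, less where a joint would pass 70% of its speed; a pose out of reach is approached as far as the arm can. A call with a number of a shift or a turn outside -1 to 1 is refused whole. A call with a gripper value outside its range is refused whole. OPENING is the opening, from -1 (shut) to 1 (fully open), set as the call begins (- or left out, the last holds). The fingers move at their own pace and stop on an object; the grip force is fixed at half the most. Time passes only in rows, so rows that repeat a pose let the fingers close. It gives the time, the measured TCP pose, the force, the opening and the grip force at its end, in the units of the state.
- state(): the state, without advancing time (a new reading comes with each control period).
- optics.grab_frame(name): name is "scene" or "side" or "wrist"; returns the picture (400x640x3 uint8, red, green, blue); there is no depth.
- optics.camera_info(name): a dict with "fx", "fy", "cx", "cy" (pixels), "R" (3x3) and "t" (3): a world point X has camera coordinates R X + t. Camera axes: x right, y down, z forward; pixel columns grow to the right and rows downward; lengths in m; the calibration is good to about 2 mm. A picture is of the moment at which its call begins: read the wrist's pose just before it. camera_info takes no time and is no camera call; for the wrist camera it gives the pose at the moment of the call.
- ticket.job_done(): hands the job in; it is judged then, once.
Trained networks look in the newest picture that a camera, given by its name, has taken for a name from the list of things; names that differ only in an ending like _2 or _b are one class to them, and where a whole thing is asked for, a point or a joint stands for the part that bears it (a point fixed in the world has none). Each returns a list of dicts, best first, with "confidence" (0 to 1); they miss things now and then, are a little off and sometimes report something else, mostly with a low value. They report only what shows in the picture. A call takes as long as a camera call.
- nets.boxes_of(camera, name): "bbox" ([centre column, centre row, width, height] in pixels, round what is visible of it).
- nets.outline_of(camera, name): "pixels" (400x640 bool, what is visible of it) and "bbox" ([centre column, centre row, width, height] in pixels, round what is visible of it).
The state is a dict: "time": time; "joint_pos": joint angles; "joint_vel": joint speeds; "joint_efforts": joint torques, N m; "tool_pos": TCP position; "tool_rot": TCP orientation; "contact_force": force on the tool from outside, world axes, zero at the start; "ft_torque": the same for the moment, N m; "gripper_width": opening from 0.0 (shut) to 1.0 (fully open); "grasp_force": force on a finger pad.
Only numpy, scipy, OpenCV 4.12 (cv2) and the standard library are available. Lean on these libraries where they do the work, as an engineer would, in place of code of your own. Each camera call takes 0.05 s, during which the arm holds its last target. There are 200 camera calls.

TASK

Check the board test jig: press its black lever paddle down slowly until the resistance clearly firms up (the spring pins have met the board), hold it there for half a second at roughly 10 to 15 N, never more than 18 N, then let it come all the way back up. The lever leaves the flat drag pointer standing at the travel it reached: note that reading by sliding the marker with the round upright knob along the gauge until its point is exactly level with the pointer's, then let go. Do not touch the drag pointer, and leave everything else on the bench and on the jig where it is.

Things in the scene. Friction and masses are not known exactly. Their poses are not given: they have to be found in the camera images.
- jig: test jig fixed on the bench: grey housing, top 70 mm above the bench. Origin on the bench; housing spans x -80 to 140, y -150 to 150 mm of it. Its -x side faces the robot (yaw varies), +y is left as the robot sees it, z up. Lever at the left (y +90 mm), gauge at the right front, a green board in a nest at the right rear (up to 96 mm high).
- lever_angle (a joint): lever's angle in rad: 0 = fully up (rest), grows as the paddle goes down, end stop 0.60; springs back up when let go. Free travel takes 2 to 4 N at the paddle; somewhere from 0.15 to 0.38 rad (22 to 57 mm of paddle travel, different every time, not visible) the pins meet the board and from there the force rises by 1 to 1.5 N per mm. Firm means over 8 N.
- lever: the lever: steel bar with a black rubber-covered paddle at its end, in front of the housing: paddle 52 mm along the lever, 58 mm wide (jig y), 14 mm thick. Origin on the hinge axis (along the jig's y), at jig x +20, y +90, z 110 mm; the paddle's centre is 150 mm from it towards the robot. At angle 0 the lever points 0.3 rad upwards, so it is level at 0.3 rad.
- paddle_top (a point): centre of the paddle's upper face, where to press (straight down with closed fingers); about 163 mm above the bench at rest. While pressed it also moves some 5 to 10 mm along the jig's x, on an arc of 150 mm radius about the hinge.
- pointer_reading (a joint): drag pointer's reading in m of paddle travel (150 mm times the lever's angle). The lever pushes it up the gauge and it stays at the largest travel; it starts at 0 to 0.012 and moves towards the jig's -y as it grows.
- pointer: the drag pointer: flat dark steel slide 14 x 10 mm with a 3 mm wide needle pointing to the jig's -x, lying on the gauge plate, its top at most 85 mm above the bench. Must not be touched. Origin in the middle of its slide, on the gauge plate.
- pointer_tip (a point): tip of the drag pointer's needle, 83 mm above the bench, at jig x -37 mm, y -(15 mm + reading); axes as the jig's.
- marker (a joint): marker's setting in m, same scale and zero as pointer_reading: it slides towards the jig's -y as it grows, 0 to 0.095, starts at 0.075 to 0.092. Slides with 1 to 2 N of friction and stays where it is left.
- marker_tip (a point): tip of the marker's 3 mm wide point, which looks to the jig's +x; 83 mm above the bench, at jig x -41 mm, y -(15 mm + setting), so level with the pointer's tip when their jig y is equal; axes as the jig's.
- marker_knob (a point): centre of the top of the marker's upright round knob: 16 mm diameter, 32 mm tall, top 124.5 mm above the bench, at jig x -58 mm; it stands on a block 18 x 16 mm, 12 mm high, on the 80 mm high gauge plate. The needle's nearest part is 21 mm from the knob's axis, and below 85 mm.
- pot: small amber jar with a white lid, 30 mm across, 34 mm tall, standing on the left rear of the jig's top; bystander, origin under its centre
- board_a: green circuit board lying flat, 75 x 120 x 4 mm with parts up to 16 mm high; bystander, origin under its centre
- board_b: tan circuit board lying flat, 90 x 110 x 4 mm with parts up to 16 mm high; bystander, origin under its centre
- board_c: small green circuit board lying flat, 60 x 90 x 4 mm with parts up to 16 mm high; bystander, origin under its centre
- screwdriver: screwdriver lying flat, 170 mm long, black handle; bystander
- spool: grey solder-wire spool standing on its flange, 54 mm across, 40 mm tall; bystander, origin under its centre
- flux: white bottle with black cap, 40 mm across, 90 mm tall; bystander, origin under its centre

How it is judged:
On the way:
1. the paddle is pressed past its free travel and held with more than 8 N for 0.3 s (contact force between the fingers and lever above 8 N and value of joint pointer_reading above 0.018 m), for 0.3 s.
At the end, for the whole second after the job is handed in: The lever is back up (within 0.05 rad of rest), the drag pointer stands at the travel it was driven to (over 18 mm), the marker's point is level with the pointer's tip within 3 mm along the gauge and at rest (value of joint lever_angle below 0.05 rad and value of joint pointer_reading above 0.018 m and y of marker_tip in the frame of pointer_tip between -0.003 and 0.003 m and velocity of joint marker between -0.005 and 0.005 m/s); the robot touches nothing.
It fails at once if the paddle is pressed with more than 20 N (contact force between any of the fingers, the arm and lever above 20 N).
It fails at once if the drag pointer is touched by the robot (contact force between any of the fingers, the arm and pointer above 0.3 N).
It fails at once if a bystander is moved by more than 30 mm (distance of any of pot, board_a, board_b, board_c, screwdriver, spool, flux from where it was at the start of the episode above 0.03 m).
It also fails if it takes over 58 s, if anything falls off the work surface, if the arm or the gripper's body presses on something with over 40 N, if the wrist force passes 120 N, or if a joint passes its speed limit or range.

## Working session

There is one attempt and no reset: what is moved stays moved. The work goes in short steps, Python scripts to look and compute and a shell command to move; the robot and the scene stay as the last step left them, time stands still between calls to the robot, and variables do not carry over. Pictures are saved under pics/ and viewed, at most 10 in all, crops included, and the job is handed in when it is done.

```bash
mkdir -p pics
python3 - <<'E'
from plant import state, optics, nets
import cv2
s=state(); print(s['time'],s['tool_pos'],s['tool_rot'],s['contact_force'])
for c in ['scene','side']:
    im=optics.grab_frame(c); cv2.imwrite(f'pics/{c}0.png',im[:,:,::-1])
    i=optics.camera_info(c); print(c,i)
    for n in ['jig','lever','paddle_top','marker_knob','pointer','pot']:
        print(n,[(round(d['confidence'],2),[round(float(v),1) for v in d['bbox']]) for d in nets.boxes_of(c,n)[:2]])
E
```

```text
0.0 [ 0.13862565 -0.60873284  0.20615213] [-1.04421308e-03  9.93745201e-01  1.11666399e-01  1.13199932e-06] [-0.35496497  0.23089062  0.75003948]
scene {'fx': 403.0788412943856, 'fy': 403.0788412943856, 'cx': 316.5069654902933, 'cy': 199.73000088257467, 'R': array([[-0.61016372,  0.79196632,  0.02212661],
       [ 0.49264861,  0.40113305, -0.77226266],
       [-0.62048173, -0.46030601, -0.63491795]]), 't': array([ 0.35597404, -0.19352061,  1.44182885])}
jig [(0.88, [344.5, 248.4, 156.8, 133.7])]
lever [(0.58, [394.1, 214.5, 58.5, 63.8])]
paddle_top [(0.97, [392.7, 216.4, 60.0, 60.7])]
marker_knob []
pointer []
pot []
side {'fx': 476.62236299008714, 'fy': 476.62236299008714, 'cx': 327.1183026928869, 'cy': 198.14747909381697, 'R': array([[-0.9958056 , -0.08945806, -0.01919564],
       [-0.05303224,  0.73530989, -0.67565298],
       [ 0.07455735, -0.67180103, -0.73696986]]), 't': array([0.58590502, 0.11195522, 1.61450402])}
jig [(0.76, [323.1, 236.9, 98.7, 86.5]), (0.66, [315.0, 310.4, 12.4, 26.4])]
lever [(0.57, [341.0, 237.6, 57.2, 16.2])]
paddle_top [(0.17, [285.4, 315.4, 16.5, 25.4])]
marker_knob []
pointer [(0.48, [384.6, 296.1, 56.1, 8.5])]
pot [(0.41, [283.8, 253.7, 10.7, 6.6]), (0.36, [341.9, 202.1, 1.5, 17.5])]
```

Run:
```python
import cv2
import numpy as np
a=cv2.imread('pics/scene0.png')[150:340,220:460];b=cv2.imread('pics/side0.png')[150:350,220:460]
cv2.imwrite('pics/v1.png',np.vstack([cv2.resize(a,(720,300*0+299),interpolation=2) if 0 else cv2.resize(a,(379,300)),cv2.resize(b,(379,300))]) )
cv2.imwrite('pics/v1s.png',cv2.resize(a,(758,600),interpolation=cv2.INTER_CUBIC))
```

```text
(no output)
```

View pics/scene0.png

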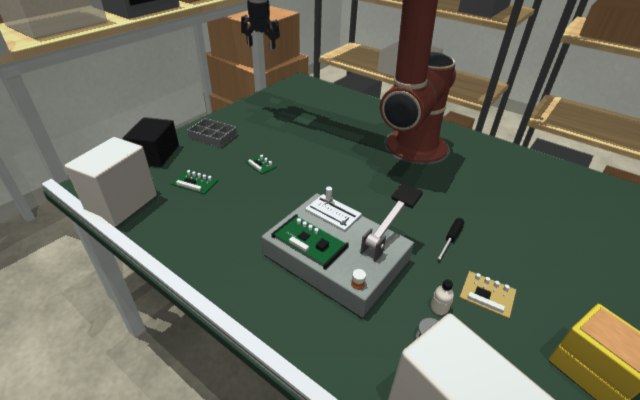

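View pics/side0.png

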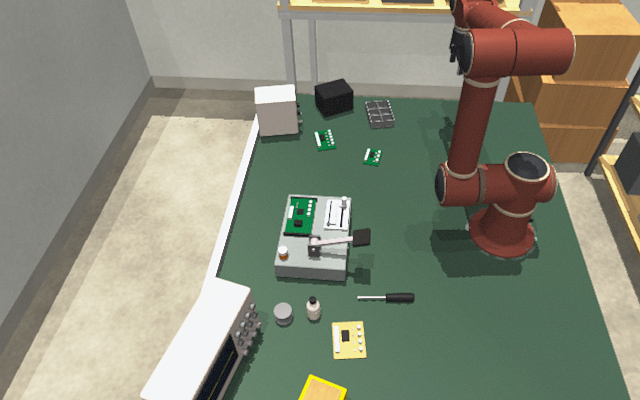

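The scene view shows the paddle at about (407,194), the knob top at (328,189) and the pot lid at (359,274). In the side view the paddle is at (362,237), the knob at (344,201) and the pot at (283,252). I'll fit the jig pose coarsely from these.

```bash
cat > h.py <<'E'
import numpy as np
from scipy.optimize import least_squares
from scipy.spatial.transform import Rotation as Rn
from plant import state, optics, nets
def proj(i,X):
    c=np.atleast_2d(X)@i['R'].T+i['t']; return np.c_[i['fx']*c[:,0]/c[:,2]+i['cx'],i['fy']*c[:,1]/c[:,2]+i['cy']]
def J2W(p,X):
    X=np.atleast_2d(X); c,s=np.cos(p[2]),np.sin(p[2])
    return np.c_[p[0]+c*X[:,0]-s*X[:,1],p[1]+s*X[:,0]+c*X[:,1],X[:,2]]
def ray(i,uv,z):
    d=i['R'].T@np.array([(uv[0]-i['cx'])/i['fx'],(uv[1]-i['cy'])/i['fy'],1]); o=-i['R'].T@i['t']
    return o+d*(z-o[2])/d[2]
def plan(target_world, s=None):
    """tool-frame fractions for a world shift to target"""
    s=s or state(); q=s['tool_rot']; R=Rn.from_quat([q[1],q[2],q[3],q[0]])
    return np.round(R.inv().apply(np.array(target_world)-s['tool_pos'])/0.8,4)
E
python3 - <<'E'
from h import *
I={c:optics.camera_info(c) for c in('scene','side')}
pad=[.02-.15*np.cos(.3)-.007*np.sin(.3)*0,.09,.158]
obs=[('scene',pad,(407,195)),('side',pad,(361.5,237)),('scene',[-.04,.15,.07],None)]
for c,uvs in (('scene',[(407,195,.158),(359,274,.104)]),('side',[(361.5,237,.158),(283,250,.104),(344,199,.1245)])):
    for u in uvs: print(c,ray(I[c],u[:2],u[2]))
print('knob scene',ray(I['scene'],(328.5,188),.1245))
def r(p):
    out=[]
    for c,X,u in obs[:2]: out+=list(proj(I[c],J2W(p[:3],X))[0]-u)
    kn=[-.058,-.015-p[3],.1245]
    for c,u in (('scene',(328.5,188)),('side',(344,199))): out+=list(proj(I[c],J2W(p[:3],kn))[0]-u)
    return out
f=least_squares(r,[.6,0,0,.08]); print(f.x,f.fun.round(1)); np.save('p.npy',f.x[:3])
for X in ([-.08,.15,.07],[-.08,-.15,.07],[.14,.15,.07],[.14,-.15,.07]):
    print(X,[proj(I[c],J2W(f.x,X))[0].round(0) for c in I])
w=optics.camera_info('wrist'); s=state(); q=s['tool_rot'];R=Rn.from_quat([q[1],q[2],q[3],q[0]])
print('cam in tool',R.inv().apply(-w['R'].T@w['t']-s['tool_pos']),'axis tool',R.inv().apply(w['R'][2]),w['fx'])
print('tool axes', R.as_matrix().round(3))
E
```

```text
scene [0.46945392 0.18178547 0.158     ]
scene [0.70571421 0.20369256 0.104     ]
side [0.46675671 0.18290028 0.158     ]
side [0.70243301 0.20852159 0.104     ]
side [0.53012991 0.00417094 0.1245    ]
knob scene [ 0.53089415 -0.00502688  0.1245    ]
[ 0.59023435  0.09058874 -0.01032666  0.07843357] [ 0.3 -0.3 -0.4 -0.3  0.8  0.5 -0.2 -1.5]
[-0.08, 0.15, 0.07] [array([415., 242.]), array([345., 269.])]
[-0.08, -0.15, 0.07] [array([317., 192.]), array([351., 197.])]
[0.14, 0.15, 0.07] [array([365., 301.]), array([273., 264.])]
[0.14, -0.15, 0.07] [array([260., 236.]), array([288., 193.])]
cam in tool [ 0.07763332  0.00016993 -0.1650048 ] axis tool [-3.02765665e-01 -9.34815576e-04  9.53064572e-01] 311.57693980887245
tool axes [[ 0.975  0.222  0.   ]
 [ 0.222 -0.975 -0.   ]
 [-0.     0.    -1.   ]]
```

```bash
python3 -m inch '[{"dx":0.05,"dy":-0.03,"dz":-0.015,"rz":0.04},{"dx":0.1,"dy":-0.06,"dz":-0.03,"rz":0.08},{"dx":0.15,"dy":-0.09,"dz":-0.045,"rz":0.12},{"dx":0.207,"dy":-0.119,"dz":-0.06,"rz":0.156},{"dx":0.207,"dy":-0.119,"dz":-0.06,"rz":0.156}]' -1; python3 -c "
from h import *
print(plan([.43,-.3,.3]),plan([.47,.09,.3]),state()['tool_pos'])"
```

```text
[ 0.4409 -0.2963 -0.1157] [ 0.5978 -0.7606 -0.1158] [ 0.138718   -0.60942207  0.2074615 ]validation failed for argument at $[0]...
```

```bash
python3 -m inch '[{"dx":0.05,"dy":-0.03,"dz":-0.015,"rx":0,"ry":0,"rz":0.04},{"dx":0.1,"dy":-0.06,"dz":-0.03,"rx":0,"ry":0,"rz":0.08},{"dx":0.15,"dy":-0.09,"dz":-0.045,"rx":0,"ry":0,"rz":0.12},{"dx":0.207,"dy":-0.119,"dz":-0.06,"rx":0,"ry":0,"rz":0.156},{"dx":0.207,"dy":-0.119,"dz":-0.06,"rx":0,"ry":0,"rz":0.156}]' -1; python3 -c "
from h import *
print(plan([.43,-.3,.3]),plan([.47,.09,.3]),state()['tool_pos'])"
```

```text
time: 1.2
tool_pos: [0.2828, -0.4777, 0.2581]
tool_rot: [0.002, 1.0, -0.003, 0.002]
contact_force: [-0.9, -1.4, 0.8]
gripper_width: 0.143
grasp_force: 0.0
[ 0.183  -0.2229 -0.0525] [ 0.2306 -0.7106 -0.0538] [ 0.28282579 -0.47768689  0.25808763]
```

```bash
python3 -m inch '[{"dx":0.04,"dy":-0.045,"dz":-0.01,"rx":0,"ry":0,"rz":0},{"dx":0.08,"dy":-0.09,"dz":-0.02,"rx":0,"ry":0,"rz":0},{"dx":0.12,"dy":-0.14,"dz":-0.03,"rx":0,"ry":0,"rz":0},{"dx":0.15,"dy":-0.19,"dz":-0.04,"rx":0,"ry":0,"rz":0},{"dx":0.18,"dy":-0.23,"dz":-0.05,"rx":0,"ry":0,"rz":0}]' -1
python3 -m inch '[{"dx":0.01,"dy":-0.06,"dz":0,"rx":0,"ry":0,"rz":0},{"dx":0.02,"dy":-0.12,"dz":0,"rx":0,"ry":0,"rz":0},{"dx":0.03,"dy":-0.18,"dz":0,"rx":0,"ry":0,"rz":0},{"dx":0.04,"dy":-0.24,"dz":0,"rx":0,"ry":0,"rz":0},{"dx":0.05,"dy":-0.3,"dz":0,"rx":0,"ry":0,"rz":0}]' -1
python3 -m inch '[{"dx":0,"dy":-0.06,"dz":0,"rx":0,"ry":0,"rz":0},{"dx":0,"dy":-0.12,"dz":0,"rx":0,"ry":0,"rz":0},{"dx":0,"dy":-0.17,"dz":0,"rx":0,"ry":0,"rz":0},{"dx":0,"dy":-0.17,"dz":0,"rx":0,"ry":0,"rz":0}]' -1
python3 - <<'E'
from h import *
import cv2
w=optics.camera_info('wrist'); im=optics.grab_frame('wrist'); cv2.imwrite('pics/w1.png',im[:,:,::-1])
np.save('w1.npy',w,allow_pickle=True)
for n in ['paddle_top','marker_knob','marker','pointer','pointer_tip','pot']:
    print(n,[(round(d['confidence'],2),[round(float(v),1) for v in d['bbox']]) for d in nets.boxes_of('wrist',n)[:2]])
p=np.load('p.npy'); print({k:proj(w,J2W(p,X))[0].round() for k,X in dict(pad=[.02-.143-.002,.09,.163],c1=[-.08,.15,.07],c2=[-.08,-.15,.07],knob=[-.058,-.093,.1245]).items()})
E
```

```text
time: 1.7
tool_pos: [0.4256, -0.2957, 0.2957]
tool_rot: [0.0, 1.0, -0.005, 0.0]
contact_force: [0.8, -0.7, -0.4]
gripper_width: -0.002
grasp_force: 0.0
time: 2.2
tool_pos: [0.4674, -0.0565, 0.2954]
tool_rot: [0.0, 1.0, -0.005, 0.0]
contact_force: [0.8, -0.8, -0.1]
gripper_width: -0.001
grasp_force: 0.0
time: 2.6
tool_pos: [0.4685, 0.0816, 0.2953]
tool_rot: [-0.001, 1.0, -0.002, -0.0]
contact_force: [0.2, -1.1, -1.0]
gripper_width: 0.0
grasp_force: 0.0
paddle_top [(0.55, [227.5, 113.7, 56.0, 192.6])]
marker_knob [(0.89, [400.8, 111.0, 23.2, 25.2])]
marker [(0.67, [402.1, 113.0, 17.5, 16.4]), (0.34, [225.6, 112.5, 57.1, 190.1])]
pointer [(0.43, [331.4, 80.3, 10.9, 28.8])]
pointer_tip [(0.71, [331.9, 72.8, 9.9, 16.3]), (0.7, [98.4, 60.0, 77.8, 37.4])]
pot []
{'pad': array([222., 186.]), 'c1': array([193., 131.]), 'c2': array([438., 132.]), 'knob': array([404., 116.])}
```

View pics/w1.png

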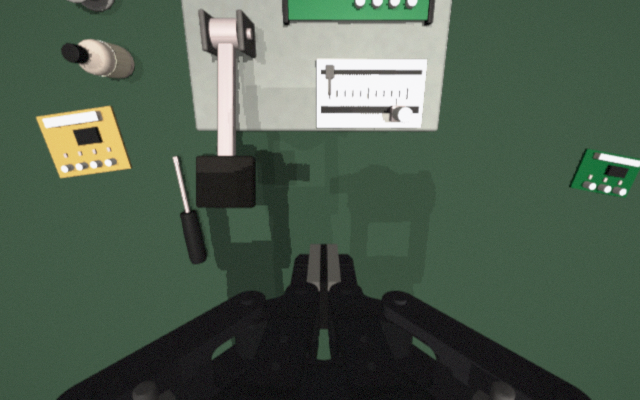

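The wrist view shows the paddle top spanning (197..255, 156..207), the housing's front top corners at (197,131) and (438,131), the knob top at (405,114), and the pointer's slide at (330,72) with its needle tip near (330,97). Next I'll refine the jig pose.

Run:
```python
from h import *
w=np.load('w1.npy',allow_pickle=True).item()
th=.3
def lv(r,y,n=.008): return [.02-r*np.cos(th)+n*np.sin(th),.09+y,.11+r*np.sin(th)+n*np.cos(th)]
pts=[([-.08,.15,.07],(197,131)),([-.08,-.15,.07],(438,131)),(lv(.176,.029),(196.5,207)),(lv(.176,-.029),(254.5,207)),(lv(.124,.029),(198,156)),(lv(.124,-.029),(255,156))]
I={c:optics.camera_info(c) for c in('scene','side')}
def r(p):
    o=[proj(w,J2W(p,X))[0]-u for X,u in pts]
    o+=[proj(w,J2W(p,[-.058,-.015-p[3],.1245]))[0]-(404.5,114)]
    o+=[.5*(proj(I[c],J2W(p,lv(.15,0,0)))[0]-u) for c,u in (('scene',(407,195)),('side',(361.5,237)))]
    return np.ravel(o)
f=least_squares(r,[.59,.09,0,.08],loss='soft_l1'); print(f.x,r(f.x).reshape(-1,2).round(1).tolist()); p=f.x
np.save('p.npy',p)
t=J2W(p,lv(.15,0))[0]; print('pad top',t,'plan',plan([t[0],t[1],.18])); print('quat',state()['tool_rot'],state()['contact_force'])
```

```text
[ 0.5910744   0.08770519 -0.00423106  0.07565   ] [[-0.8, -0.1], [2.5, -0.0], [-0.1, 1.0], [0.6, 1.1], [-1.7, -0.7], [0.1, -0.6], [-0.0, 0.2], [-0.7, 0.2], [-0.2, -0.3]]
pad top [0.47051997 0.17821607 0.16197072] plan [ 0.0004 -0.1266  0.1441]
quat [ 1.16356697e-04  9.99980341e-01 -6.26902590e-03 -6.18397319e-05] [-0.62346855 -0.08921812  0.50674991]
```

```bash
python3 -m inch '[{"dx":0,"dy":-0.06,"dz":0.03,"rx":0,"ry":0,"rz":0},{"dx":0,"dy":-0.115,"dz":0.06,"rx":0,"ry":0,"rz":0},{"dx":0,"dy":-0.127,"dz":0.1,"rx":0,"ry":0,"rz":0},{"dx":0,"dy":-0.127,"dz":0.14,"rx":0,"ry":0,"rz":0},{"dx":0,"dy":-0.127,"dz":0.14,"rx":0,"ry":0,"rz":0}]' -1
python3 -m inch '[{"dx":0,"dy":0,"dz":0.003,"rx":0,"ry":0,"rz":0},{"dx":0,"dy":0,"dz":0.006,"rx":0,"ry":0,"rz":0},{"dx":0,"dy":0,"dz":0.009,"rx":0,"ry":0,"rz":0},{"dx":0,"dy":0,"dz":0.012,"rx":0,"ry":0,"rz":0},{"dx":0,"dy":0,"dz":0.015,"rx":0,"ry":0,"rz":0}]' -1
```

```text
time: 3.45
tool_pos: [0.4666, 0.1787, 0.1778]
tool_rot: [0.001, 1.0, -0.005, -0.005]
contact_force: [-0.4, 0.4, -0.5]
gripper_width: -0.002
grasp_force: 0.0
time: 3.95
tool_pos: [0.4703, 0.1798, 0.1721]
tool_rot: [-0.0, 1.0, -0.005, 0.001]
contact_force: [-1.1, -0.1, 0.4]
gripper_width: -0.0
grasp_force: 0.0
```

```bash
python3 -m inch '[{"dx":0,"dy":0,"dz":0.003,"rx":0,"ry":0,"rz":0},{"dx":0,"dy":0,"dz":0.006,"rx":0,"ry":0,"rz":0},{"dx":0,"dy":0,"dz":0.009,"rx":0,"ry":0,"rz":0},{"dx":0,"dy":0,"dz":0.012,"rx":0,"ry":0,"rz":0},{"dx":0,"dy":0,"dz":0.015,"rx":0,"ry":0,"rz":0}]' -1
python3 -m inch '[{"dx":0,"dy":0,"dz":0.003,"rx":0,"ry":0,"rz":0},{"dx":-0.001,"dy":0,"dz":0.006,"rx":0,"ry":0,"rz":0},{"dx":-0.001,"dy":0,"dz":0.009,"rx":0,"ry":0,"rz":0},{"dx":-0.002,"dy":0,"dz":0.012,"rx":0,"ry":0,"rz":0},{"dx":-0.003,"dy":0,"dz":0.015,"rx":0,"ry":0,"rz":0}]' -1
```

```text
time: 4.45
tool_pos: [0.4697, 0.1799, 0.1591]
tool_rot: [0.0, 1.0, -0.005, -0.0]
contact_force: [-1.0, -0.0, 0.4]
gripper_width: 0.002
grasp_force: 0.0
time: 4.95
tool_pos: [0.4673, 0.1799, 0.1472]
tool_rot: [-0.0, 1.0, -0.005, -0.0]
contact_force: [-0.5, -0.4, -0.4]
gripper_width: 0.0
grasp_force: 0.0
```

Force hasn't risen as expected, so I'll look before going on.

Run:
```python
from h import *
import cv2
a=optics.grab_frame('wrist');b=optics.grab_frame('side')[180:300,260:420];c=optics.grab_frame('scene')[160:280,320:480]
v=np.hstack([cv2.resize(b,(400,300),interpolation=2),cv2.resize(c,(400,300),interpolation=2)])
cv2.imwrite('pics/c1.png',np.vstack([v,cv2.resize(a[:240],(800,300))])[:,:,::-1]); print(state()['contact_force'],state()['tool_pos'],state()['joint_efforts'])
```

```text
[-0.11471708 -0.15782389 -0.69575561] [0.4671872  0.17989512 0.14715302] [ 9.16065357e-03 -2.69893098e+01 -3.59276247e+01  1.00244648e-03
  1.50500193e-03  5.47964628e-04]
```

View pics/c1.png

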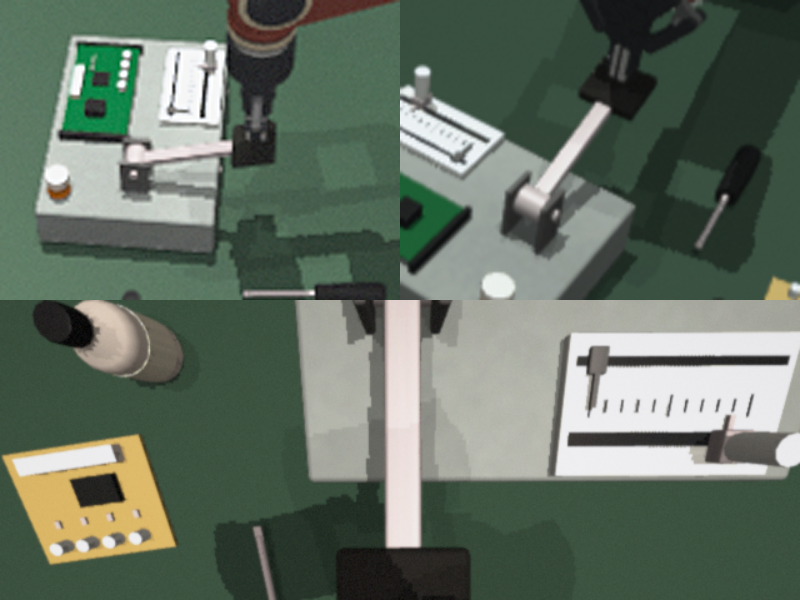

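The fingers are over the paddle in both fixed views. In the wrist view the paddle's far edge is at row ~198, with a width of 106 px. I'll estimate the lever angle from that.

Run:
```python
from h import *
w=optics.camera_info('wrist');p=np.load('p.npy')
for a in (0,.05,.1,.15):
    th=.3-a
    lv=lambda r,y,n=.008:[.02-r*np.cos(th)+n*np.sin(th),.09+y,.11+r*np.sin(th)+n*np.cos(th)]
    print(a,proj(w,J2W(p,[lv(.124,.029),lv(.124,-.029)])).round(1).tolist(),J2W(p,lv(.15,0))[0])
```

```text
0 [[271.5, 199.1], [380.8, 198.5]] [0.47051997 0.17821607 0.16197072]
0.05 [[273.4, 199.5], [378.7, 198.9]] [0.46809867 0.17822632 0.15486189]
0.1 [[275.2, 199.3], [376.8, 198.7]] [0.46603569 0.17823505 0.14764093]
0.15 [[276.9, 198.6], [375.0, 198.0]] [0.46433618 0.17824224 0.14032589]
```

```bash
python3 -m inch '[{"dx":0,"dy":0,"dz":0.0015,"rx":0,"ry":0,"rz":0},{"dx":0,"dy":0,"dz":0.003,"rx":0,"ry":0,"rz":0},{"dx":0,"dy":0,"dz":0.0045,"rx":0,"ry":0,"rz":0},{"dx":-0.001,"dy":0,"dz":0.006,"rx":0,"ry":0,"rz":0},{"dx":-0.001,"dy":0,"dz":0.006,"rx":0,"ry":0,"rz":0}]' -1
python3 -m inch '[{"dx":0,"dy":0,"dz":0.0015,"rx":0,"ry":0,"rz":0},{"dx":0,"dy":0,"dz":0.003,"rx":0,"ry":0,"rz":0},{"dx":0,"dy":0,"dz":0.0045,"rx":0,"ry":0,"rz":0},{"dx":-0.001,"dy":0,"dz":0.006,"rx":0,"ry":0,"rz":0},{"dx":-0.001,"dy":0,"dz":0.006,"rx":0,"ry":0,"rz":0}]' -1
```

```text
time: 5.6
tool_pos: [0.4669, 0.1799, 0.1428]
tool_rot: [-0.0, 1.0, -0.005, 0.0]
contact_force: [0.6, 0.2, 0.1]
gripper_width: -0.001
grasp_force: 0.3
time: 6.1
tool_pos: [0.466, 0.18, 0.1377]
tool_rot: [-0.0, 1.0, -0.005, 0.0]
contact_force: [0.6, -0.1, 2.4]
gripper_width: -0.007
grasp_force: 1.0
```

```bash
python3 -m inch '[{"dx":0,"dy":0,"dz":0.0015,"rx":0,"ry":0,"rz":0},{"dx":0,"dy":0,"dz":0.003,"rx":0,"ry":0,"rz":0},{"dx":0,"dy":0,"dz":0.0045,"rx":0,"ry":0,"rz":0},{"dx":-0.001,"dy":0,"dz":0.006,"rx":0,"ry":0,"rz":0},{"dx":-0.001,"dy":0,"dz":0.006,"rx":0,"ry":0,"rz":0}]' -1
python3 - <<'E'
from h import *
import cv2
w=optics.grab_frame('wrist'); b=optics.grab_frame('side')[200:280,300:400];c=optics.grab_frame('scene')[160:240,360:460]
v=np.hstack([cv2.resize(b,(400,320),interpolation=2),cv2.resize(c,(400,320),interpolation=2)])
cv2.imwrite('pics/c2.png',np.vstack([v,cv2.resize(w[20:240,200:480],(800,280))])[:,:,::-1]); print(state()['contact_force'],state()['tool_pos'])
E
```

```text
time: 6.6
tool_pos: [0.4651, 0.1799, 0.1328]
tool_rot: [-0.0, 1.0, -0.005, 0.0]
contact_force: [-0.6, 0.2, 2.5]
gripper_width: 0.001
grasp_force: 1.0
[0.35478771 0.03351347 1.84731832] [0.46513774 0.1799455  0.13295173]
```

View pics/c2.png

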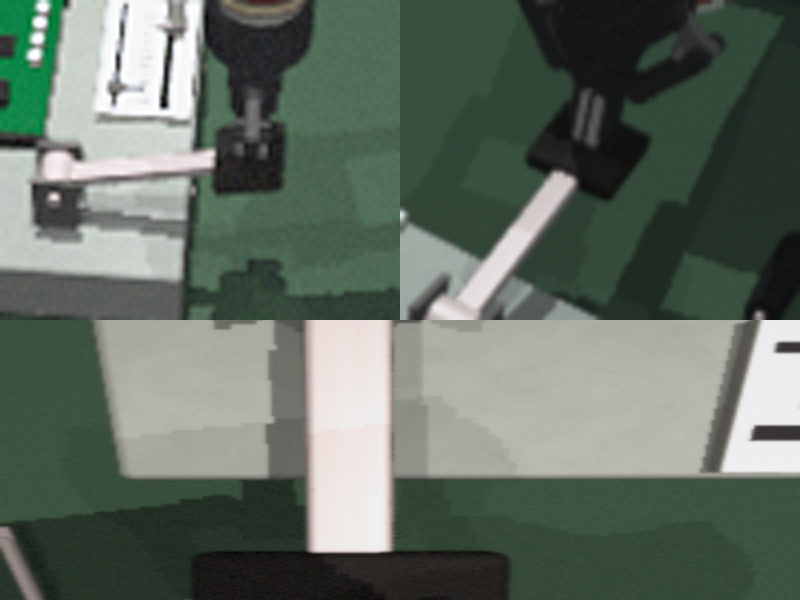

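The tips are on the paddle in both views, at about 2 N, which is free travel. Continuing slowly.

```bash
python3 -m inch '[{"dx":0,"dy":0,"dz":0.0015,"rx":0,"ry":0,"rz":0},{"dx":0,"dy":0,"dz":0.003,"rx":0,"ry":0,"rz":0},{"dx":0,"dy":0,"dz":0.0045,"rx":0,"ry":0,"rz":0},{"dx":-0.001,"dy":0,"dz":0.006,"rx":0,"ry":0,"rz":0},{"dx":-0.001,"dy":0,"dz":0.006,"rx":0,"ry":0,"rz":0}]' -1
```

```text
time: 7.25
tool_pos: [0.4643, 0.1799, 0.128]
tool_rot: [0.0, 1.0, -0.005, 0.0]
contact_force: [-0.2, 0.1, 2.4]
gripper_width: 0.002
grasp_force: 1.0
```

```bash
python3 -m inch '[{"dx":0,"dy":0,"dz":0.0015,"rx":0,"ry":0,"rz":0},{"dx":0,"dy":0,"dz":0.003,"rx":0,"ry":0,"rz":0},{"dx":0,"dy":0,"dz":0.0045,"rx":0,"ry":0,"rz":0},{"dx":-0.001,"dy":0,"dz":0.006,"rx":0,"ry":0,"rz":0},{"dx":-0.001,"dy":0,"dz":0.006,"rx":0,"ry":0,"rz":0}]' -1
```

```text
time: 7.75
tool_pos: [0.4636, 0.1799, 0.1232]
tool_rot: [-0.0, 1.0, -0.005, 0.0]
contact_force: [0.6, 0.3, 1.8]
gripper_width: 0.003
grasp_force: 1.1
```

```bash
python3 -m inch '[{"dx":0,"dy":0,"dz":0.0015,"rx":0,"ry":0,"rz":0},{"dx":0,"dy":0,"dz":0.003,"rx":0,"ry":0,"rz":0},{"dx":0,"dy":0,"dz":0.0045,"rx":0,"ry":0,"rz":0},{"dx":0,"dy":0,"dz":0.006,"rx":0,"ry":0,"rz":0},{"dx":0,"dy":0,"dz":0.006,"rx":0,"ry":0,"rz":0}]' -1
```

```text
time: 8.25
tool_pos: [0.4632, 0.1799, 0.1182]
tool_rot: [0.0, 1.0, -0.005, -0.0]
contact_force: [-1.4, -0.2, 2.9]
gripper_width: -0.006
grasp_force: 1.2
```

```bash
python3 -m inch '[{"dx":0,"dy":0,"dz":0.0015,"rx":0,"ry":0,"rz":0},{"dx":0,"dy":0,"dz":0.003,"rx":0,"ry":0,"rz":0},{"dx":0,"dy":0,"dz":0.0045,"rx":0,"ry":0,"rz":0},{"dx":0,"dy":0,"dz":0.0045,"rx":0,"ry":0,"rz":0}]' -1
```

```text
time: 8.65
tool_pos: [0.4633, 0.1799, 0.1149]
tool_rot: [0.0, 1.0, -0.005, -0.0]
contact_force: [-1.9, 0.2, 4.1]
gripper_width: 0.002
grasp_force: 1.7
```

```bash
python3 -m inch '[{"dx":0,"dy":0,"dz":0.001,"rx":0,"ry":0,"rz":0},{"dx":0,"dy":0,"dz":0.002,"rx":0,"ry":0,"rz":0},{"dx":0,"dy":0,"dz":0.003,"rx":0,"ry":0,"rz":0},{"dx":0,"dy":0,"dz":0.003,"rx":0,"ry":0,"rz":0}]' -1
```

```text
time: 9.05
tool_pos: [0.4631, 0.18, 0.1128]
tool_rot: [0.0, 1.0, -0.005, -0.0]
contact_force: [-3.7, 0.1, 5.5]
gripper_width: -0.001
grasp_force: 2.6
```

```bash
python3 -m inch '[{"dx":0,"dy":0,"dz":0.001,"rx":0,"ry":0,"rz":0},{"dx":0,"dy":0,"dz":0.002,"rx":0,"ry":0,"rz":0},{"dx":0,"dy":0,"dz":0.003,"rx":0,"ry":0,"rz":0},{"dx":0,"dy":0,"dz":0.003,"rx":0,"ry":0,"rz":0}]' -1
```

```text
time: 9.45
tool_pos: [0.463, 0.18, 0.1107]
tool_rot: [0.0, 1.0, -0.005, -0.001]
contact_force: [-4.9, -0.4, 7.5]
gripper_width: 0.003
grasp_force: 3.5
```

```bash
python3 -m inch '[{"dx":-0.001,"dy":0,"dz":0.001,"rx":0,"ry":0,"rz":0},{"dx":-0.0015,"dy":0,"dz":0.002,"rx":0,"ry":0,"rz":0},{"dx":-0.002,"dy":0,"dz":0.003,"rx":0,"ry":0,"rz":0},{"dx":-0.002,"dy":0,"dz":0.003,"rx":0,"ry":0,"rz":0}]' -1
```

```text
time: 9.85
tool_pos: [0.4628, 0.18, 0.1093]
tool_rot: [-0.0, 1.0, -0.005, 0.001]
contact_force: [-2.1, -1.5, 9.3]
gripper_width: 0.003
grasp_force: 4.1
```

```bash
python3 -m inch '[{"dx":0,"dy":0,"dz":0.001,"rx":0,"ry":0,"rz":0},{"dx":-0.0005,"dy":0,"dz":0.002,"rx":0,"ry":0,"rz":0},{"dx":-0.0005,"dy":0,"dz":0.002,"rx":0,"ry":0,"rz":0}]' -1
```

```text
time: 10.15
tool_pos: [0.4626, 0.18, 0.108]
tool_rot: [-0.0, 1.0, -0.005, 0.001]
contact_force: [-3.7, -0.3, 10.5]
gripper_width: 0.0
grasp_force: 4.7
```

```bash
python3 -m inch '[{"dx":-0.0005,"dy":0,"dz":0.001,"rx":0,"ry":0,"rz":0},{"dx":-0.0005,"dy":0,"dz":0.001,"rx":0,"ry":0,"rz":0},{"dx":-0.0005,"dy":0,"dz":0.001,"rx":0,"ry":0,"rz":0}]' -1
```

```text
time: 10.45
tool_pos: [0.4625, 0.1801, 0.1075]
tool_rot: [-0.0, 1.0, -0.005, 0.002]
contact_force: [-2.3, -0.7, 10.4]
gripper_width: 0.001
grasp_force: 5.0
```

```bash
python3 -m inch '[{"dx":0,"dy":0,"dz":0,"rx":0,"ry":0,"rz":0},{"dx":0,"dy":0,"dz":0,"rx":0,"ry":0,"rz":0},{"dx":0,"dy":0,"dz":0,"rx":0,"ry":0,"rz":0},{"dx":0,"dy":0,"dz":0,"rx":0,"ry":0,"rz":0},{"dx":0,"dy":0,"dz":0,"rx":0,"ry":0,"rz":0}]' -1
```

```text
time: 10.95
tool_pos: [0.4625, 0.18, 0.1075]
tool_rot: [-0.0, 1.0, -0.005, 0.002]
contact_force: [-2.6, -0.7, 9.5]
gripper_width: -0.003
grasp_force: 5.0
```

```bash
python3 -m inch '[{"dx":0,"dy":0,"dz":0.0015,"rx":0,"ry":0,"rz":0},{"dx":0,"dy":0,"dz":0.0015,"rx":0,"ry":0,"rz":0},{"dx":0,"dy":0,"dz":0.0015,"rx":0,"ry":0,"rz":0},{"dx":0,"dy":0,"dz":0.0015,"rx":0,"ry":0,"rz":0},{"dx":0,"dy":0,"dz":0.0015,"rx":0,"ry":0,"rz":0}]' -1
```

```text
time: 11.45
tool_pos: [0.4623, 0.18, 0.1064]
tool_rot: [-0.0, 1.0, -0.005, 0.002]
contact_force: [-4.0, -1.0, 11.6]
gripper_width: 0.0
grasp_force: 5.5
```

```bash
python3 -m inch '[{"dx":0,"dy":0,"dz":0,"rx":0,"ry":0,"rz":0},{"dx":0,"dy":0,"dz":0,"rx":0,"ry":0,"rz":0},{"dx":0,"dy":0,"dz":-0.005,"rx":0,"ry":0,"rz":0},{"dx":0,"dy":0,"dz":-0.01,"rx":0,"ry":0,"rz":0},{"dx":0,"dy":0,"dz":-0.02,"rx":0,"ry":0,"rz":0}]' -1
python3 -m inch '[{"dx":0,"dy":0,"dz":-0.015,"rx":0,"ry":0,"rz":0},{"dx":0,"dy":0,"dz":-0.03,"rx":0,"ry":0,"rz":0},{"dx":0,"dy":0,"dz":-0.045,"rx":0,"ry":0,"rz":0},{"dx":0,"dy":0,"dz":-0.06,"rx":0,"ry":0,"rz":0},{"dx":0,"dy":0,"dz":-0.075,"rx":0,"ry":0,"rz":0}]' -1
python3 -m inch '[{"dx":0,"dy":0,"dz":-0.04,"rx":0,"ry":0,"rz":0},{"dx":0,"dy":0,"dz":-0.08,"rx":0,"ry":0,"rz":0},{"dx":0,"dy":0.05,"dz":-0.11,"rx":0,"ry":0,"rz":0},{"dx":0,"dy":0.1,"dz":-0.14,"rx":0,"ry":0,"rz":0},{"dx":0,"dy":0.15,"dz":-0.14,"rx":0,"ry":0,"rz":0}]' -1
python3 -m inch '[{"dx":-0.03,"dy":0.05,"dz":0,"rx":0,"ry":0,"rz":0},{"dx":-0.05,"dy":0.1,"dz":0,"rx":0,"ry":0,"rz":0},{"dx":-0.05,"dy":0.13,"dz":0,"rx":0,"ry":0,"rz":0},{"dx":-0.05,"dy":0.13,"dz":0,"rx":0,"ry":0,"rz":0},{"dx":-0.05,"dy":0.13,"dz":0,"rx":0,"ry":0,"rz":0}]' -1
python3 - <<'E'
from h import *
import cv2
w=optics.camera_info('wrist'); im=optics.grab_frame('wrist'); cv2.imwrite('pics/w2.png',cv2.resize(im[:320],(800,400))[:,:,::-1])
cv2.imwrite('pics/w2full.png',im[:,:,::-1]);np.save('w2.npy',w,allow_pickle=True)
for n in ['paddle_top','marker_knob','marker_tip','pointer','pointer_tip']:
    print(n,[(round(d['confidence'],2),[round(float(v),1) for v in d['bbox']]) for d in nets.boxes_of('wrist',n)[:2]])
p=np.load('p.npy'); print({k:proj(w,J2W(p,X))[0].round() for k,X in dict(knob=[-.058,-.015-p[3],.1245],mt=[-.041,-.015-p[3],.083],p0=[-.037,-.015,.083],p40=[-.037,-.055,.083]).items()})
E
```

```text
time: 11.95
tool_pos: [0.4618, 0.1799, 0.1205]
tool_rot: [-0.0, 1.0, -0.005, 0.001]
contact_force: [0.4, -0.3, 0.7]
gripper_width: -0.002
grasp_force: 0.7
time: 12.45
tool_pos: [0.4608, 0.18, 0.1811]
tool_rot: [0.0, 1.0, -0.005, -0.0]
contact_force: [-0.2, 0.1, 0.4]
gripper_width: 0.002
grasp_force: 0.0
time: 12.95
tool_pos: [0.4611, 0.059, 0.2975]
tool_rot: [0.0, 1.0, -0.004, 0.004]
contact_force: [0.6, -0.7, -0.3]
gripper_width: 0.004
grasp_force: 0.0
time: 13.45
tool_pos: [0.4186, -0.0436, 0.2925]
tool_rot: [-0.0, 1.0, -0.006, 0.0]
contact_force: [0.4, -0.1, -1.0]
gripper_width: 0.003
grasp_force: 0.0
paddle_top [(0.92, [88.8, 81.2, 68.6, 162.4]), (0.32, [284.4, 66.2, 20.1, 23.6])]
marker_knob [(0.59, [285.1, 64.5, 18.9, 24.9])]
marker_tip [(0.94, [286.6, 65.5, 20.9, 20.6])]
pointer [(0.75, [244.6, 31.4, 12.3, 28.7])]
pointer_tip [(0.61, [244.8, 30.7, 14.1, 31.1])]
{'knob': array([281.,  63.]), 'mt': array([285.,  50.]), 'p0': array([215.,  47.]), 'p40': array([252.,  46.])}
```

View pics/w2.png

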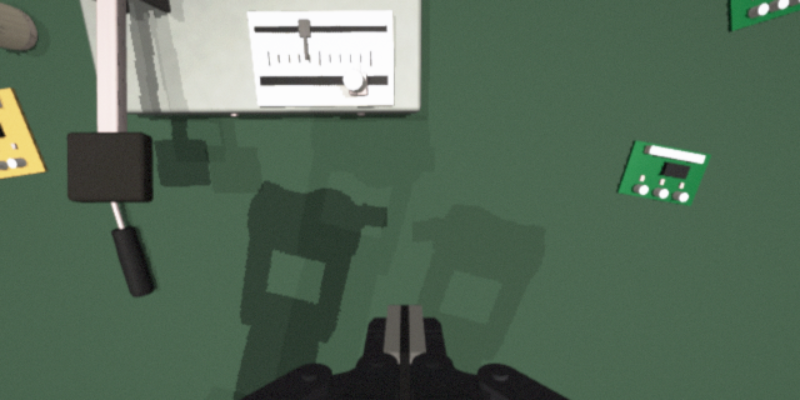

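The lever is back up. The pointer has moved: its needle tip is at about (246,49) in the full image, and the knob is near (284,65). I'll go above the gauge, open, and measure closer.

```bash
python3 -c "
from h import *
p=np.load('p.npy'); k=J2W(p,[-.058,-.015-p[3],.1245])[0]; print(k,plan([k[0]-.02,k[1]+.02,.2]))"
```

```text
[ 0.53269138 -0.00269859  0.1245    ] [ 0.1167 -0.0761  0.1152]
```

```bash
python3 -m inch '[{"dx":0.04,"dy":-0.03,"dz":0.03,"rx":0,"ry":0,"rz":0},{"dx":0.08,"dy":-0.06,"dz":0.06,"rx":0,"ry":0,"rz":0},{"dx":0.117,"dy":-0.076,"dz":0.09,"rx":0,"ry":0,"rz":0},{"dx":0.117,"dy":-0.076,"dz":0.115,"rx":0,"ry":0,"rz":0},{"dx":0.117,"dy":-0.076,"dz":0.115,"rx":0,"ry":0,"rz":0}]' -1
python3 -m inch '[{"dx":0,"dy":0,"dz":0,"rx":0,"ry":0,"rz":0},{"dx":0,"dy":0,"dz":0,"rx":0,"ry":0,"rz":0}]' -1
python3 - <<'E'
from h import *
import cv2
w=optics.camera_info('wrist'); im=optics.grab_frame('wrist'); cv2.imwrite('pics/w3full.png',im[:,:,::-1]);np.save('w3.npy',w,allow_pickle=True)
cv2.imwrite('pics/w3.png',cv2.resize(im[60:260,180:460],(784,560),interpolation=cv2.INTER_CUBIC)[:,:,::-1])
for n in ['marker_knob','marker_tip','pointer','pointer_tip']:
    print(n,[(round(d['confidence'],2),[round(float(v),1) for v in d['bbox']]) for d in nets.boxes_of('wrist',n)[:2]])
p=np.load('p.npy'); print({k:proj(w,J2W(p,X))[0].round() for k,X in dict(knob=[-.058,-.015-p[3],.1245],mt=[-.041,-.015-p[3],.083],p33=[-.037,-.048,.083]).items()})
print(state()['tool_pos'])
E
```

```text
time: 14.25
tool_pos: [0.511, 0.0175, 0.1959]
tool_rot: [-0.0, 1.0, -0.004, -0.004]
contact_force: [-0.5, 0.3, -0.6]
gripper_width: -0.001
grasp_force: 0.0
time: 14.45
tool_pos: [0.5135, 0.0161, 0.2021]
tool_rot: [0.0, 1.0, -0.005, 0.001]
contact_force: [-0.3, -0.1, 0.8]
gripper_width: 0.003
grasp_force: 0.0
marker_knob [(0.73, [348.0, 169.6, 20.7, 36.1])]
marker_tip [(0.58, [346.9, 169.1, 20.1, 35.1]), (0.42, [111.9, 179.2, 82.8, 250.1])]
pointer [(0.81, [296.9, 127.7, 13.6, 32.8])]
pointer_tip [(0.77, [296.3, 126.2, 11.8, 37.8]), (0.46, [112.0, 182.3, 86.1, 250.9])]
{'knob': array([347., 178.]), 'mt': array([344., 149.]), 'p33': array([297., 145.])}
[0.51324886 0.01597269 0.20141847]
```

View pics/w3.png

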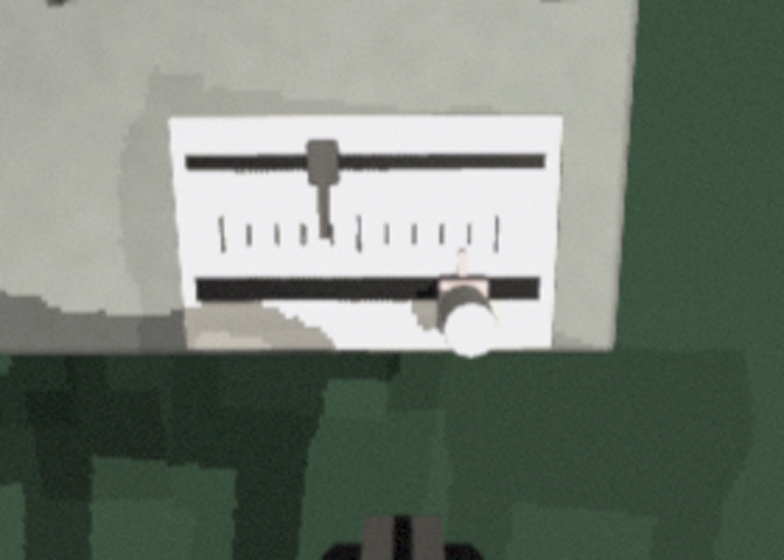

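In the crop, the needle tip is at (326,237), the marker tip at (461,250) and the knob top centre at (470,328). In the full image that is (296.4,144.6), (344.6,149.3) and (347.9,177.1).

Run:
```python
from h import *
w=np.load('w3.npy',allow_pickle=True).item(); p=np.load('p.npy')
pt=ray(w,(296.4,144.6),.083);mt=ray(w,(344.6,149.3),.083);k=ray(w,(347.9,177.1),.1245)
print(pt,mt,k,'dy',pt[1]-mt[1]); c,s=np.cos(p[2]),np.sin(p[2])
for P in(pt,mt,k): d=P[:2]-p[:2]; print('jig',c*d[0]+s*d[1],-s*d[0]+c*d[1])
print('plan over',plan([k[0],(k[1]+mt[1])/2,.2]),'down',(.2-.1)/.8)
```

```text
[0.55411414 0.04015324 0.083     ] [ 0.54941213 -0.00355693  0.083     ] [ 0.53327118 -0.00366332  0.1245    ] dy 0.04371017466274358
jig -0.03675873811950193 -0.04770790222925193
jig -0.04127576376513397 -0.09143758006625753
jig -0.05741612455356052 -0.09161226116920242
plan over [0.0253 0.0242 0.0018] down 0.125
```

```bash
python3 -m inch '[{"dx":0.0253,"dy":0.0242,"dz":0,"rx":0,"ry":0,"rz":0},{"dx":0.0253,"dy":0.0242,"dz":0,"rx":0,"ry":0,"rz":0},{"dx":0.0253,"dy":0.0242,"dz":0.02,"rx":0,"ry":0,"rz":0},{"dx":0.0253,"dy":0.0242,"dz":0.03,"rx":0,"ry":0,"rz":0},{"dx":0.0253,"dy":0.0242,"dz":0.03,"rx":0,"ry":0,"rz":0}]' 0.1
python3 -c "
from h import *
print(plan([.5333,-.0036,.1]))"
```

```text
time: 15.2
tool_pos: [0.531, -0.0027, 0.1733]
tool_rot: [-0.0, 1.0, -0.005, -0.002]
contact_force: [-1.0, 0.2, -0.4]
gripper_width: 0.547
grasp_force: 0.0
[0.0034 0.0011 0.0916]
```

```bash
python3 -m inch '[{"dx":0.001,"dy":0.001,"dz":0.03,"rx":0,"ry":0,"rz":0},{"dx":0.001,"dy":0.001,"dz":0.06,"rx":0,"ry":0,"rz":0},{"dx":0.001,"dy":0.001,"dz":0.09,"rx":0,"ry":0,"rz":0},{"dx":0.001,"dy":0.001,"dz":0.09,"rx":0,"ry":0,"rz":0},{"dx":0.001,"dy":0.001,"dz":0.09,"rx":0,"ry":0,"rz":0}]' 0.1
python3 -m inch '[{"dx":0,"dy":0,"dz":0,"rx":0,"ry":0,"rz":0},{"dx":0,"dy":0,"dz":0,"rx":0,"ry":0,"rz":0},{"dx":0,"dy":0,"dz":0,"rx":0,"ry":0,"rz":0},{"dx":0,"dy":0,"dz":0,"rx":0,"ry":0,"rz":0},{"dx":0,"dy":0,"dz":0,"rx":0,"ry":0,"rz":0}]' -1
```

```text
time: 15.7
tool_pos: [0.5334, -0.0039, 0.1042]
tool_rot: [-0.0, 1.0, -0.005, -0.0]
contact_force: [-0.4, -0.0, 0.9]
gripper_width: 0.549
grasp_force: 0.0
time: 16.2
tool_pos: [0.5339, -0.0042, 0.1046]
tool_rot: [0.0, 1.0, -0.005, 0.0]
contact_force: [-0.5, 0.3, -0.8]
gripper_width: 0.001
grasp_force: 0.0
```

The fingers closed on nothing. I'll look before anything else.

Run:
```python
from h import *
import cv2
a=optics.grab_frame('wrist');b=optics.grab_frame('side')[150:250,290:390];c=optics.grab_frame('scene')[140:240,270:370]
v=np.hstack([cv2.resize(b,(300,300),interpolation=2),cv2.resize(c,(300,300),interpolation=2)])
cv2.imwrite('pics/c4.png',np.vstack([v,cv2.resize(a[100:300,170:470],(600,300))])[:,:,::-1]); print(state()['contact_force'],state()['tool_pos'])
w=optics.camera_info('wrist'); s=state(); print(proj(w,s['tool_pos']),proj(w,s['tool_pos']+[0,0,.02]),proj(w,[.5333,-.0036,.1245]))
for n in ['marker_knob','pointer']:
    optics.grab_frame('wrist'); print(n,[(round(d['confidence'],2),[round(float(v),1) for v in d['bbox']]) for d in nets.boxes_of('wrist',n)[:2]])
```

```text
[-0.36112729  0.37034335 -1.05777803] [ 0.53375373 -0.00417194  0.10423883]
[[323.39001716 241.41396048]] [[323.37464846 257.96751292]] [[322.28090619 259.00356269]]
marker_knob [(0.68, [323.2, 224.4, 27.7, 42.3])]
pointer [(0.63, [324.0, 225.4, 27.7, 37.6]), (0.56, [250.1, 173.9, 21.5, 46.0])]
```

View pics/c4.png

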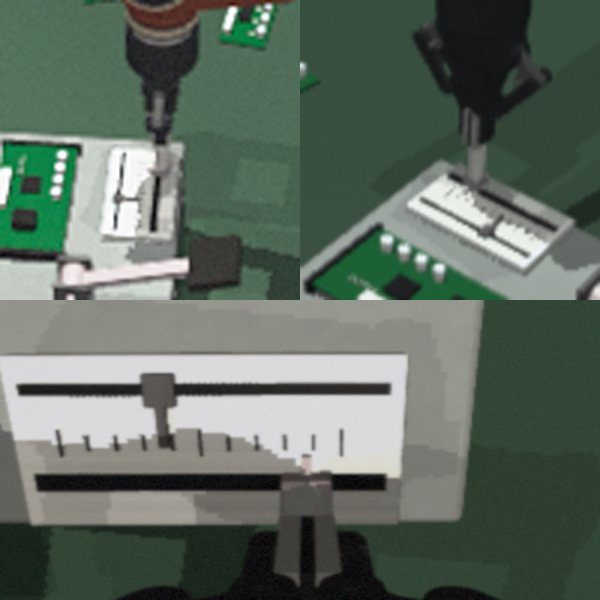

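The tips stand directly on top of the knob in both fixed views, so they really end about 20 mm above the reported TCP. That matches the paddle contact coming 20 mm late. I'll go up, open, and come down 22 mm lower.

```bash
python3 -m inch '[{"dx":0,"dy":0,"dz":-0.03,"rx":0,"ry":0,"rz":0},{"dx":0,"dy":0,"dz":-0.03,"rx":0,"ry":0,"rz":0},{"dx":0,"dy":0,"dz":-0.03,"rx":0,"ry":0,"rz":0},{"dx":0,"dy":0,"dz":-0.03,"rx":0,"ry":0,"rz":0},{"dx":0,"dy":0,"dz":-0.03,"rx":0,"ry":0,"rz":0}]' 0.1
python3 -m inch '[{"dx":0,"dy":0,"dz":0.02,"rx":0,"ry":0,"rz":0},{"dx":0,"dy":0,"dz":0.035,"rx":0,"ry":0,"rz":0},{"dx":0,"dy":0,"dz":0.045,"rx":0,"ry":0,"rz":0},{"dx":0,"dy":0,"dz":0.055,"rx":0,"ry":0,"rz":0},{"dx":0,"dy":0,"dz":0.058,"rx":0,"ry":0,"rz":0}]' 0.1
python3 -m inch '[{"dx":0,"dy":0,"dz":0,"rx":0,"ry":0,"rz":0},{"dx":0,"dy":0,"dz":0,"rx":0,"ry":0,"rz":0},{"dx":0,"dy":0,"dz":0,"rx":0,"ry":0,"rz":0},{"dx":0,"dy":0,"dz":0,"rx":0,"ry":0,"rz":0},{"dx":0,"dy":0,"dz":0,"rx":0,"ry":0,"rz":0}]' -1
```

```text
time: 17.05
tool_pos: [0.5331, -0.0041, 0.1271]
tool_rot: [-0.0, 1.0, -0.005, -0.001]
contact_force: [0.2, -0.1, 1.1]
gripper_width: 0.551
grasp_force: 0.0
time: 17.55
tool_pos: [0.5328, -0.004, 0.08]
tool_rot: [-0.0, 1.0, -0.005, -0.001]
contact_force: [-0.2, -0.3, -0.1]
gripper_width: 0.55
grasp_force: 0.0
time: 18.05
tool_pos: [0.5342, -0.0042, 0.0825]
tool_rot: [0.0, 1.0, -0.005, 0.001]
contact_force: [-0.9, -0.2, 2.2]
gripper_width: 0.158
grasp_force: 58.6
```

```bash
python3 -m inch '[{"dx":0,"dy":-0.011,"dz":0,"rx":0,"ry":0,"rz":0},{"dx":0,"dy":-0.022,"dz":0,"rx":0,"ry":0,"rz":0},{"dx":0,"dy":-0.033,"dz":0,"rx":0,"ry":0,"rz":0},{"dx":0,"dy":-0.044,"dz":0,"rx":0,"ry":0,"rz":0},{"dx":0,"dy":-0.055,"dz":0,"rx":0,"ry":0,"rz":0}]' -1
python3 -m inch '[{"dx":0,"dy":0,"dz":0,"rx":0,"ry":0,"rz":0},{"dx":0,"dy":0,"dz":0,"rx":0,"ry":0,"rz":0},{"dx":0,"dy":0,"dz":0,"rx":0,"ry":0,"rz":0},{"dx":0,"dy":0,"dz":0,"rx":0,"ry":0,"rz":0}]' -1
python3 - <<'E'
from h import *
import cv2
print(optics.camera_info('wrist')['t']); w=optics.camera_info('wrist'); im=optics.grab_frame('wrist');np.save('w5.npy',w,allow_pickle=True)
u=proj(w,[.5517,.0402,.083])[0]; print(u)
r,c=int(u[1]),int(u[0]); cv2.imwrite('pics/w5.png',cv2.resize(im[r-50:r+70,c-80:c+80],(800,600),interpolation=cv2.INTER_CUBIC)[:,:,::-1]); print(r,c)
E
```

```text
time: 18.55
tool_pos: [0.5345, 0.0407, 0.0825]
tool_rot: [0.0, 1.0, -0.005, 0.0]
contact_force: [-1.0, -1.5, 5.2]
gripper_width: 0.155
grasp_force: 59.2
time: 18.95
tool_pos: [0.5345, 0.0415, 0.0825]
tool_rot: [-0.001, 1.0, -0.005, 0.0]
contact_force: [-2.1, 1.0, 5.3]
gripper_width: 0.159
grasp_force: 59.3
[0.04692003 0.50825258 0.42073838]
[325.39626378 213.86645089]
213 325
```

View pics/w5.png

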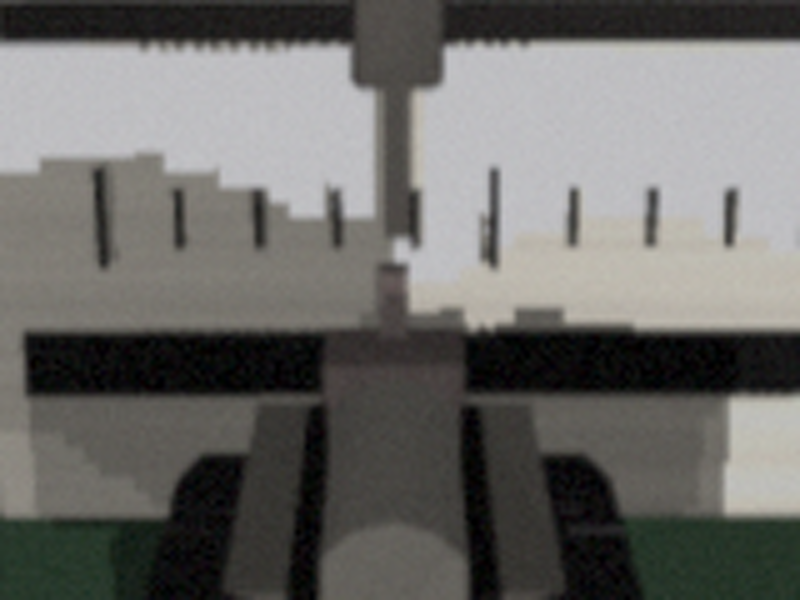

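The needle tip is centred at crop column ~398 and the marker tip at ~393, so the marker is about 0.7 mm too far towards +y. A tiny correction, then release.

```bash
python3 -m inch '[{"dx":0,"dy":0.0008,"dz":0,"rx":0,"ry":0,"rz":0},{"dx":0,"dy":0.0008,"dz":0,"rx":0,"ry":0,"rz":0},{"dx":0,"dy":0.0008,"dz":0,"rx":0,"ry":0,"rz":0}]' -1
python3 -m inch '[{"dx":0,"dy":0,"dz":0,"rx":0,"ry":0,"rz":0},{"dx":0,"dy":0,"dz":0,"rx":0,"ry":0,"rz":0},{"dx":0,"dy":0,"dz":0,"rx":0,"ry":0,"rz":0},{"dx":0,"dy":0,"dz":0,"rx":0,"ry":0,"rz":0},{"dx":0,"dy":0,"dz":0,"rx":0,"ry":0,"rz":0}]' -0.2
python3 -m inch '[{"dx":0,"dy":0,"dz":-0.025,"rx":0,"ry":0,"rz":0},{"dx":0,"dy":0,"dz":-0.05,"rx":0,"ry":0,"rz":0},{"dx":0,"dy":0,"dz":-0.09,"rx":0,"ry":0,"rz":0},{"dx":0,"dy":0,"dz":-0.13,"rx":0,"ry":0,"rz":0},{"dx":0,"dy":0,"dz":-0.13,"rx":0,"ry":0,"rz":0}]' -0.2
python3 -m inch '[{"dx":0,"dy":0,"dz":0,"rx":0,"ry":0,"rz":0},{"dx":0,"dy":0,"dz":0,"rx":0,"ry":0,"rz":0}]' -0.2
python3 - <<'E'
from h import *
import cv2
w=optics.camera_info('wrist'); im=optics.grab_frame('wrist')
u=proj(w,[.5517,.0402,.083])[0]; r,c=int(u[1]),int(u[0]); print(u)
cv2.imwrite('pics/w6.png',cv2.resize(im[r-50:r+70,c-80:c+80],(800,600),interpolation=cv2.INTER_CUBIC)[:,:,::-1])
np.save('w6.npy',w,allow_pickle=True); print(r,c)
E
```

```text
time: 19.3
tool_pos: [0.5345, 0.0408, 0.0825]
tool_rot: [-0.001, 1.0, -0.005, 0.0]
contact_force: [-1.5, 1.6, 6.2]
gripper_width: 0.159
grasp_force: 59.3
time: 19.8
tool_pos: [0.5341, 0.0393, 0.0816]
tool_rot: [-0.0, 1.0, -0.005, -0.0]
contact_force: [0.2, 0.4, -0.2]
gripper_width: 0.399
grasp_force: 0.0
time: 20.3
tool_pos: [0.5375, 0.039, 0.1919]
tool_rot: [0.0, 1.0, -0.005, 0.005]
contact_force: [1.0, 1.1, 0.5]
gripper_width: 0.4
grasp_force: 0.0
time: 20.5
tool_pos: [0.5334, 0.0392, 0.1844]
tool_rot: [-0.0, 1.0, -0.005, -0.001]
contact_force: [0.1, -0.6, -1.1]
gripper_width: 0.402
grasp_force: 0.0
[322.09929963 172.13813925]
172 322
```

View pics/w6.png

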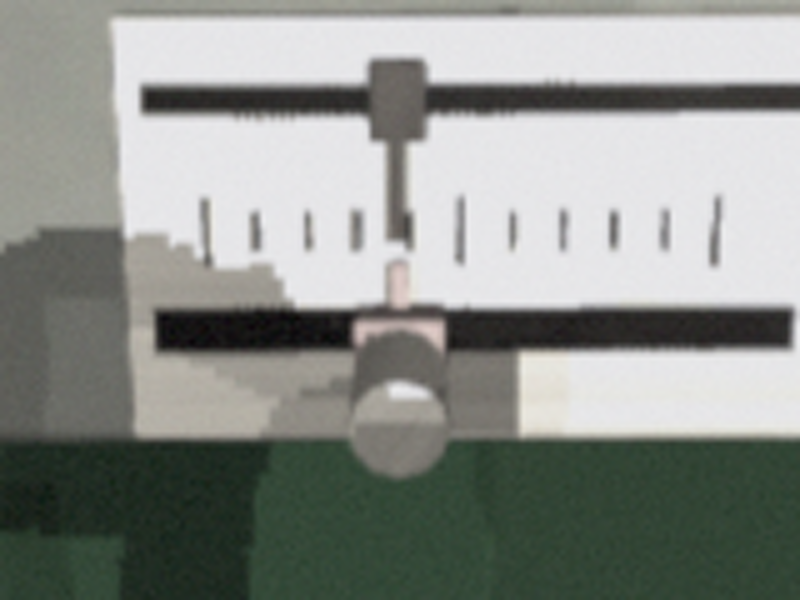

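The needle tip is at crop column ~397 and the marker tip at ~398, which is level to about 0.2 mm. The robot is clear above, so I'm handing in.

```bash
python3 -c "
from plant import ticket
print(ticket.job_done())"
```

```text
the job is handed in; nothing more can be done
None
```

I pressed the lever until it firmed up, held it for over half a second at about 10 to 12 N, and let it come fully back up; the marker's point is level with the drag pointer at about 33 mm (within about 0.2 mm by the wrist camera), and I handed the job in at about 21 s with no verdict returned.

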